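Clear and close the seed box, and hold it shut for clipping

TASK

Close up the black seed box: first lift out the small galvanised pail that is standing in it, hang it by its handle on the hook of the post and let go of it, then fit the loose top tier onto the box's two dowels and press it down until the rubber seal is squashed and the tiers meet all round. Finish with the arm still pressing the top tier firmly down, so that the box stays shut while I snap the side clips. Do not push or knock the pots, tools and bottle that stand about.

Things in the scene. Friction and masses are not known exactly. Their poses are not given: they have to be found in the camera images.
- box: Lower two tiers of the seed box, clipped together: black plastic, 180 (x) by 120 (y) mm, loose on the bench, 1.4 kg, open on top. Origin: centre of the underside, z up. Rim 95 mm above it, inner floor 50 mm, walls 6 mm. At rim height a lug (34 by 36 mm) at each short end carries an upright dowel at x = +106 and -106 mm, y = 0. The grey clips on the long sides stay open.
- box_rim (a point): Centre of the box's open top, in the plane of the rim, 95 mm above box. A rubber seal strip just inside the walls stands 4 mm proud of the rim; it is springy (4 N at first touch, 12 N when squashed level with the rim), so the top tier's weight alone does not squash it.
- dowel_a (a point): Foot of the dowel at the box's +x end, in the plane of the rim. Each dowel is metal, 10 mm across, 18 mm high, its upper half tapering to 4 mm.
- dowel_b (a point): Foot of the same kind of dowel at the box's -x end.
- top_tier: Loose top tier, right way up on the bench: black plastic with a closed lid, 180 (x) by 120 (y) mm, 36 mm high without its handle, about 0.26 kg. Origin: centre of the flat underside, z up. Each short end has a lug, 34 by 36 by 8 mm, with its lower face level with the underside and a 12.5 mm through hole at x = +106 or -106 mm, y = 0, for the dowels; it fits either way round.
- top_grip (a point): Middle of the top tier's carrying handle, 63 mm above its origin: a bar along its x axis, 98 mm long, 22 mm wide (y), from 56 to 70 mm above the origin, on a leg at each end with free space (70 mm) between them under the bar. With the box fully closed the top tier's origin coincides with box_rim.
- pail: A small galvanised pail, 72 mm high, 80 mm across at the mouth and 64 mm at the foot, about 0.16 kg, standing in the open box on its inner floor. Origin: centre of its underside; z up. A stiff fixed hoop handle of 8 mm round bar spans it along its y axis: it rises at y = +41 and -41 mm, and its top is straight and level from y = -34 to +34 mm, with the bar's axis 134 mm above the origin.
- pail_grip (a point): The middle of the straight top of the pail's handle, on the bar's axis; between the bar and the pail's mouth there is a 58 mm high opening for the hook.
- hook_post: A galvanised post bolted to the bench, 275 mm high, 26 mm square, with one J-shaped hook of 8 mm round steel that sticks out towards the post's own -x. Origin: on the bench right below the hook's seat; the post itself stands at x = +85 mm.
- hook_seat (a point): On the top of the level arm of the hook, 230 mm above the bench, where a handle can rest. From here the arm runs level along the post's x axis: 72 mm (+x) to the post's face and 22 mm (-x) to where it curves up; the upturned end is 36 mm away (-x) and its top is 18 mm above the seat.
- pot: Bystander: terracotta pot, 124 mm across, 105 mm high, on its foot. Origin: centre of its underside.
- thumb_pot: Bystander: tiny terracotta pot, 38 mm across, 34 mm high. Origin: centre of its underside.
- dibber: Bystander: wooden dibber, 168 mm long, 22 mm thick, lying along its x axis. Origin: under its middle.
- trowel: Bystander: green plastic trowel lying along its x axis, 280 mm long, handle towards -x. Origin: under its middle.
- rake: Bystander: aluminium hand rake lying along its x axis, 235 mm long, handle towards -x. Origin: under its middle.
- spray_bottle: Bystander: empty spray bottle, 74 mm across, 202 mm high, standing. Origin: centre of its underside.
Things that resemble listed ones, but are neither listed nor needed, are in the scene too. Leave any turquoise look-alike of the top_tier alone.

How it is judged (in metres and radians):
On the way:
1. the pail hangs from the hook by its handle, let go of by the gripper and off the bench (contact force between pail and hook_post above 0.8 N and contact force between pail and the arm below 0.1 N and contact force between pail and the fingers below 0.1 N and distance between pail_grip and hook_seat below 0.05 m and angle between pail's own z axis and vertical below 0.5 rad and height (world z) of pail above 0.07 m), for 0.3 s.
At the end, for the whole second after the job is handed in: The pail hangs by its handle on the hook (handle middle within 50 mm of the seat, tilt under 0.5 rad), untouched. The box stands on the bench with the top tier on both dowels (4 mm, 0.05 rad), under 1.8 mm from fully closed, the gripper pressing it on with over 8 N through the last second (contact force between pail and hook_post above 0.8 N and contact force between pail and the fingers below 0.1 N and distance between pail_grip and hook_seat below 0.05 m and angle between pail's own z axis and vertical below 0.5 rad and height (world z) of pail above 0.07 m and z of top_tier in the frame of box between 0.092 and 0.0968 m and horizontal distance between top_tier and box_rim below 0.004 m and angle between the x axis of top_tier and the x axis of box, either way round below 0.05 rad and angle between the z axis of top_tier and the z axis of box, either way round below 0.03 rad and angle between box's own z axis and vertical below 0.05 rad and height (world z) of box below 0.01 m and contact force between top_tier and box above 8 N and contact force between top_tier and the fingers above 3 N and linear speed of top_tier below 0.02 m/s); the arm keeps its last pose, push and grip.
It fails at once if a bystander is pushed or knocked by more than 30 mm (distance of any of pot, thumb_pot, dibber, trowel, rake, spray_bottle from where it was at the start of the episode above 0.03 m).
It also fails if it takes over 70 s, if anything falls off the work surface, if the arm or the gripper's body presses on something with over 40 N, if the wrist force passes 120 N, or if a joint passes its speed limit or range.

ROBOT

A 6-joint arm with a two-finger parallel gripper is mounted at the origin on the work surface. World frame = base frame: x ahead of the robot, y to its left, z up, the work surface at z = 0. Lengths are in m, angles in degrees, forces in N, time in s.
With the tool pointing down it reaches from about 0.4 to 0.825 m from the base axis. Payload 7 kg.
Tool frame: the origin (TCP) lies at the very end of the fingers, on their centre line; the grasp point (between the pads) lies 19 mm behind it; z points along the fingers, y is the line along which they close (so a half turn about z gives the same grasp; the last joint's range is limited). The gripper opens to 88 mm and grips with 3 to 60 N. Pads are 19 mm wide; open, the fingers measure 130 mm over their backs; the gripper's body (78 mm by 193 mm) begins 47 mm behind the grasp point.
Start: joints at [79.991, 20.546, 0.682, 0, -70.136, -16.507], TCP at [0.301, 0.604, 0.203] pointing down, gripper open.
Joint ranges: [-176.03, 176.03], [-82.01, 121.73], [-58.28, 71.71], [-173.87, 95.51], [-174.79, -0.11], [-173.66, 173.66]. Speed limits (degrees/s): [136.94, 136.94, 172.46, 180, 180, 180].

INTERFACE

Orientations are given as [roll, pitch, yaw] about the fixed x, y, z axes, in that order (R = Rz(yaw) Ry(pitch) Rx(roll)).
In Python, from plant import ctrl, cams, workorder gives the robot as it stands.
- The arm moves only by the tool play_rows, never from a script. Its argument "motion" is a list of rows, each an object of numbers: "x", "y", "z": the shift along the tool's x, y, z normalised to -1 to 1, where 1 is 0.025 m; "rx", "ry", "rz": the turn, a rotation vector about the tool's x, y, z normalised to -1 to 1, where 1 is 4 degrees. A call has 1 to 20 rows; each row shifts and turns the commanded pose from where the row before left it, along the tool's axes as they then stand; what a row does not reach is not made up. A row lasts 1/8 s, in which the tool goes at most 62.5 mm and 10.7 degrees, less where a joint would pass 70% of its speed; a pose out of reach is approached as far as the arm can. A call with a number of a shift or a turn outside -1 to 1 is refused whole. A call with a gripper value outside its range is refused whole. "fingers" is the opening, from -1 (shut) to 1 (fully open), set as the call begins (left out, the last holds). The fingers move at their own pace and stop on an object; the grip force is fixed at half the most. Time passes only in rows, so rows that do not move let the fingers close. It gives the time, the measured TCP pose, the force, the opening and the grip force at its end, in the units of the state.
- ctrl.get_obs(): the state, without advancing time (a new reading comes with each control period).
- cams.snapshot(name): name is "side" or "top"; returns the picture (400x640x3 uint8, blue, green, red); there is no depth.
- cams.get_calibration(name): a dict with "vertical_fov" (degrees; the focal length in pixels is half the picture's height over the tangent of half this angle, whatever the lens; pixels are square), "cx", "cy" (the principal point, pixels), "position" and "rotation" of the camera in the world. Camera axes: x right, y up, looking along -z (the intrinsics and any distortion apply to the point x, -y, -z); pixel columns grow to the right and rows downward; lengths in m; the calibration is good to about 2 mm. A picture is of the moment at which its call begins. get_calibration takes no time and is no camera call.
- workorder.close_job(): hands the job in; it is judged then, once.
The state is a dict: "clock": time; "joint_pos": joint angles; "qvel": joint speeds; "tau": joint torques, N m; "tool_pos": TCP position; "orientation": TCP orientation; "force": force on the tool from outside, world axes, zero at the start; "moment": the same for the moment, N m; "opening": finger opening in m; "gripper_force": force on a finger pad.
Only numpy, scipy, OpenCV 4.12 (cv2) and the standard library are available. Lean on these libraries where they do the work, as an engineer would, in place of code of your own. Each camera call takes 0.05 s, during which the arm holds its last target. There are 200 camera calls.

## Working session

There is one attempt and no reset: what is moved stays moved. The work goes in short steps, Python scripts to look and compute and a tool call to move; the robot and the scene stay as the last step left them, time stands still between calls to the robot, and variables do not carry over. Pictures are saved under pics/ and viewed, at most 10 in all, crops included, and the job is handed in when it is done.

Besides the shell and the picture viewer there is one more tool, called after "Emit:" as name(argument=value, ...) on one line, values as JSON. play_rows: Moves the arm, as the interface text tells. Its arguments: {"type":"object","properties":{"motion":{"type":"array"},"fingers":{"type":"number"}},"required":["motion"]}

```bash
ls; mkdir -p pics; cat > h.py <<'E'
import numpy as np,cv2
from plant import ctrl,cams,workorder
E
python3 - <<'E'
from h import *
for n in("side","top"):
    im=cams.snapshot(n);cv2.imwrite(f"pics/{n}0.png",im);print(n,cams.get_calibration(n))
print(ctrl.get_obs())
E
```

```text
pics
side {'vertical_fov': 51.68385024354116, 'cx': 320.3742086282057, 'cy': 201.83611777778452, 'position': array([ 0.27890044, -0.89854067,  0.99256928]), 'rotation': array([ 49.41283491,   1.14884077, -15.13604005])}
top {'vertical_fov': 51.04610438081787, 'cx': 324.93985552686763, 'cy': 195.15806526006514, 'position': array([0.25673901, 0.04084307, 1.29146552]), 'rotation': array([ 12.56437912,  -0.27529133, -86.43507892])}
{'clock': 0.1, 'joint_pos': array([ 7.99907372e+01,  2.05865900e+01,  6.39444751e-01, -1.48756948e-02,
       -7.01346664e+01, -1.65070368e+01]), 'qvel': array([ 0.08002674, -0.08918001,  0.10578276,  0.10695875, -0.01262176,
        0.02123102]), 'tau': array([-6.45141772e-04, -5.84163952e+01,  2.93754315e+01,  7.01553002e+00,
        1.02662118e-02, -4.93181142e-05]), 'tool_pos': array([0.30119121, 0.60357066, 0.20223696]), 'orientation': array([ 1.79917586e+02, -9.83863692e-03, -2.65213574e+01]), 'force': array([ 0.33104009, -0.22740042, -0.24962443]), 'moment': array([-0.04669665, -0.03702511,  0.00584133]), 'gripper_force': 0.0, 'opening': 0.0877342326553852}
```

View pics/side0.png

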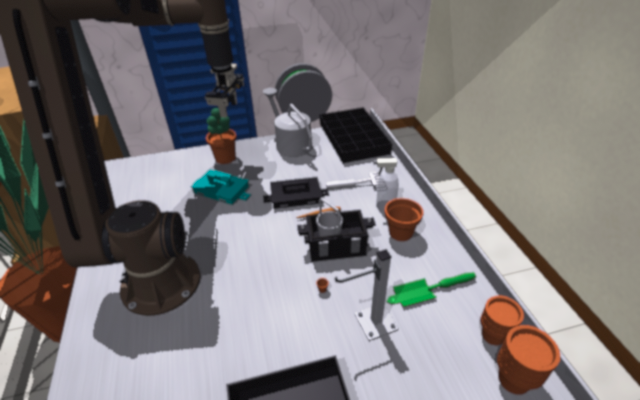

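View pics/top0.png

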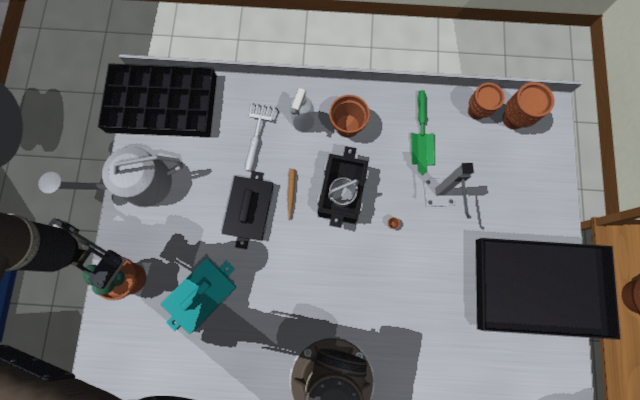

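The side view shows the open black box with the pail at (338,235), the black top tier at (297,190), and the hook post at (380,290) with its hook tip near (340,278). In the top view the box is at (344,187), the tier at (250,208), the post top at (466,170) and the hook near (440,190).

Look-alikes:
- **Top tier:** black lidded one, top (250,208), against the turquoise one (198,293), the black tray (545,287) and the cell tray (160,100). I choose (250,208).
- **Pail:** in the box at (343,190), against the watering can (130,172). I choose (343,190).

Next, close crops to check these choices.

```bash
cat >> h.py <<'E'
from scipy.spatial.transform import Rotation as R
from scipy.optimize import least_squares
def cam(n):
    c=cams.get_calibration(n);f=200/np.tan(np.radians(c["vertical_fov"])/2)
    return c["cx"],c["cy"],f,np.array(c["position"]),R.from_euler("xyz",c["rotation"],degrees=True).as_matrix()
C={n:cam(n) for n in("side","top")}
def ray(n,u,v):
    cx,cy,f,p,M=C[n];d=M@np.array([(u-cx)/f,-(v-cy)/f,-1]);return p,d/np.linalg.norm(d)
def plane(n,uv,z):
    p,d=ray(n,*uv);return p+d*(z-p[2])/d[2]
def proj(n,X):
    cx,cy,f,p,M=C[n];q=M.T@(np.asarray(X)-p);return np.array([cx-f*q[0]/q[2],cy+f*q[1]/q[2]])
def tri(a,b):
    (p,d),(q,e)=ray("side",*a),ray("top",*b)
    s=np.linalg.lstsq(np.c_[d,-e],q-p,rcond=None)[0];A=p+s[0]*d;B=q+s[1]*e
    return (A+B)/2,np.linalg.norm(A-B)*1000
def crop(im,x,y,w,h,k,fn):
    cv2.imwrite(fn,cv2.resize(im[y:y+h,x:x+w],None,fx=k,fy=k,interpolation=cv2.INTER_CUBIC))
E
python3 - <<'E'
from h import *
np.set_printoptions(precision=4,suppress=True)
o=ctrl.get_obs()
for n in C: print(n,"base",proj(n,[0,0,0]),"tcp",proj(n,o["tool_pos"]))
t=cv2.imread("pics/top0.png");s=cv2.imread("pics/side0.png")
crop(t,215,140,160,115,5,"pics/ct.png");crop(s,260,165,160,115,5,"pics/cs.png")
a=cv2.resize(t[150:230,415:495],None,fx=5,fy=5,interpolation=2);b=cv2.resize(s[240:340,325:405],None,fx=5,fy=5,interpolation=2)
m=np.zeros((500,800,3),np.uint8);m[:400,:400]=a;m[:,400:]=b;cv2.imwrite("pics/ch.png",m)
E
```

```text
side base [161.2459 282.2023] tcp [230.1888 115.04  ]
top base [331.4072 380.7277] tcp [105.7027 256.9159]
```

View pics/ct.png

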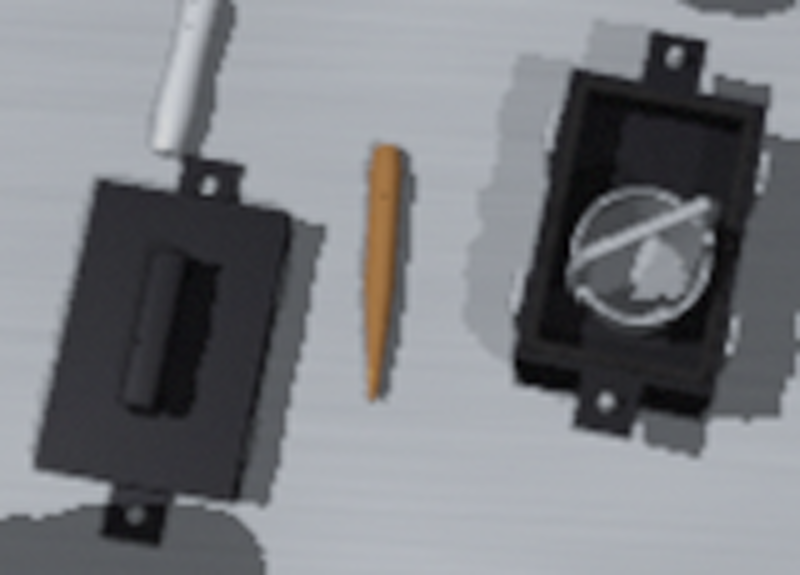

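View pics/cs.png

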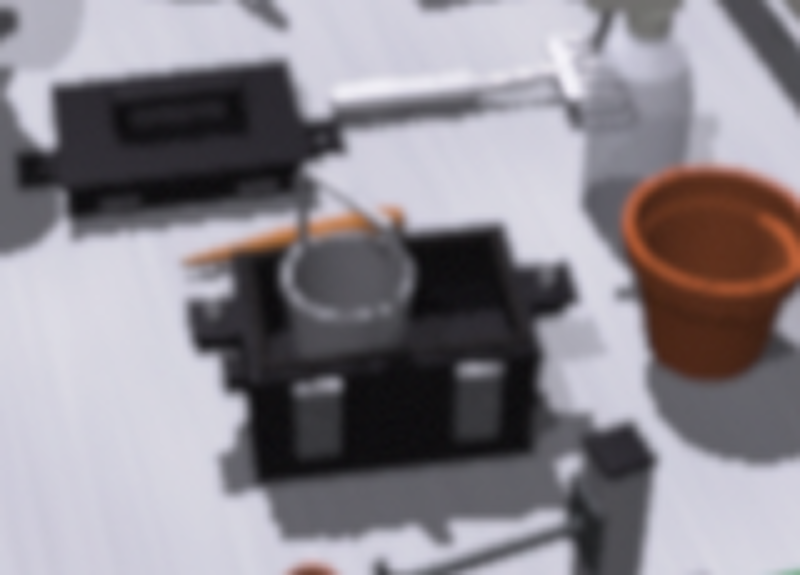

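View pics/ch.png

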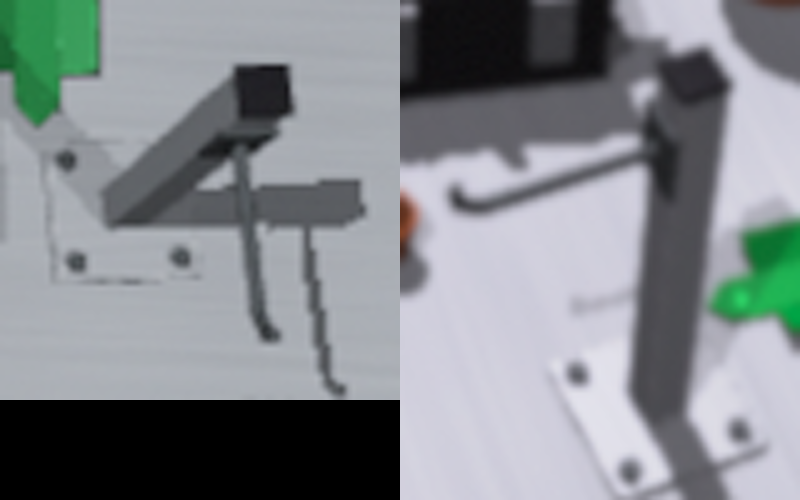

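Crops: the chosen tier is the black lidded one, with lug holes at top-crop (210,185) and (135,517). The box has dowels at (676,57) and (605,401), and the pail's handle bar runs (570,270)–(710,203). The hook arm runs from (240,150) to (262,325) in the top part of the third crop, and from (645,155) to (480,205) in the side part. Now I'll triangulate these.

```bash
cat > meas.py <<'E'
from h import *
np.set_printoptions(precision=4,suppress=True)
T=lambda x,y:(215+(x-2)/5,140+(y-2)/5)
S=lambda x,y:(260+(x-2)/5,165+(y-2)/5)
TH=lambda x,y:(415+(x-2)/5,150+(y-2)/5)
SH=lambda x,y:(325+(x-402)/5,240+(y-2)/5)
P={"tierLH":(S(55,88),T(38,467)),"tierHH":(S(287,65),T(97,180)),"tierHL":(S(305,160),T(290,212)),"tierLL":(S(65,185),T(240,498)),
"dowA":(S(545,268),T(676,52)),"dowB":(S(208,306),T(605,397)),
"boxHH":(S(503,228),T(575,72)),"boxHL":(S(538,352),T(765,103)),"boxLL":(S(250,375),T(705,383)),
"barN":(S(308,183),T(575,268)),"barF":(S(392,235),T(706,205)),
"hookRoot":(SH(645,155),TH(240,150)),"hookBend":(SH(478,206),TH(260,322)),"hookTip":(SH(455,188),TH(272,335)),
"postA":(SH(692,50),TH(290,68)),"postC":(SH(695,100),TH(238,112)), "thumb":(S(310,568),(393.,222.))}
for k,(a,b) in P.items():
    X,e=tri(a,b);print(k,X,"err mm %.1f"%e)
t=cv2.imread("pics/top0.png")
def blob(x0,x1,y0,y1):
    g=t[y0:y1,x0:x1].mean(2);w=np.clip(g-90,0,None);ys,xs=np.mgrid[y0:y1,x0:x1];return (xs*w).sum()/w.sum(),(ys*w).sum()/w.sum()
c=lambda x,y,r=3:(int(T(x,y)[0])-r+1,int(T(x,y)[0])+r+1,int(T(x,y)[1])-r+1,int(T(x,y)[1])+r+1)
for n,p,z in(("holeA",(210,185),.004),("holeB",(135,517),.004),("dowA",(676,57),.107),("dowB",(605,401),.107)):
    uv=blob(*c(*p));print(n,uv,T(*p),plane("top",uv,z))
print("bar184",plane("top",T(570,270),.184),plane("top",T(710,203),.184))
E
python3 meas.py
```

```text
tierLH [0.4014 0.3545 0.0312] err mm 0.6
tierHH [0.5818 0.34   0.0251] err mm 3.0
tierHL [0.5649 0.2167 0.0329] err mm 7.0
tierLL [0.3885 0.2298 0.0398] err mm 1.1
dowA [ 0.6598 -0.0134  0.1059] err mm 5.5
dowB [0.4498 0.0168 0.1019] err mm 7.4
boxHH [0.6511 0.0457 0.0902] err mm 1.0
boxHL [ 0.636  -0.0687  0.0915] err mm 5.9
boxLL [ 0.4626 -0.0407  0.0939] err mm 8.3
barN [0.5158 0.0385 0.1666] err mm 4.2
barF [ 0.551  -0.0312  0.1757] err mm 1.1
hookRoot [ 0.5566 -0.3084  0.225 ] err mm 4.9
hookBend [ 0.4676 -0.3176  0.2271] err mm 0.7
hookTip [ 0.4571 -0.3178  0.2443] err mm 0.8
postA [ 0.5771 -0.3099  0.2954] err mm 11.1
postC [ 0.5769 -0.3014  0.2471] err mm 7.2
thumb [ 0.464  -0.157   0.0471] err mm 0.9
holeA (np.float64(256.33272394881175), np.float64(176.86014625228518)) (256.6, 176.6) [0.5892 0.2738 0.004 ]
holeB (np.float64(242.0), np.float64(242.0)) (241.6, 243.0) [0.3804 0.2974 0.004 ]
dowA (np.float64(349.35979899497494), np.float64(150.49648241206032)) (349.8, 151.0) [ 0.6607 -0.0123  0.107 ]
dowB (np.float64(335.75124875124874), np.float64(219.73226773226776)) (335.6, 219.8) [0.4507 0.0162 0.107 ]
bar184 [0.5084 0.0412 0.184 ] [ 0.5507 -0.0328  0.184 ]
```

Emit:
play_rows(motion=[{"z": -0.5,"rz": 0.96},{"z": -0.5,"rz": 0.96},{"z": -0.5,"rz": 0.96},{"z": -0.5,"rz": 0.96},{"z": -0.5,"rz": 0.96},{"z": -0.5,"rz": 0.96},{"rz": 0.96},{"rz": 0.96},{"rz": 0.96}], fingers=1)

```text
$.motion[0]: bad value
```

```bash
cat >> h.py <<'E'
def plan(x,y,z,yaw=None):
    """tool-axis shift (in row units of 25 mm) and rz (units of 4 deg) to a tool-down world pose, from the measured pose"""
    o=ctrl.get_obs();p=np.array(o["tool_pos"]);M=R.from_euler("xyz",o["orientation"],degrees=True).as_matrix()
    d=M.T@(np.array([x,y,z])-p);print("t %.2f"%o["clock"],"pose",np.round(p,4),np.round(o["orientation"],2),"F",np.round(o["force"],1),"open %.4f g %.1f"%(o["opening"],o["gripper_force"]))
    print("units xyz",np.round(d/.025,2),"rz",None if yaw is None else round(((o["orientation"][2]-yaw+180)%360-180)/4,2))
E
python3 - <<'E'
from h import *
np.set_printoptions(precision=4,suppress=True)
plan(.521,.0215,.26,-61)
# hook on plane z=.226 and pail mouth ring
for p in((240,165),(250,240),(258,318)):print(plane("top",(415+(p[0]-2)/5,150+(p[1]-2)/5),.226))
print("pail mouth",plane("top",(215+640/5,140+255/5),.122))
E
```

```text
t 0.10 pose [0.3012 0.6036 0.2022] [179.92  -0.01 -26.52] F [ 0.3 -0.2 -0.2] open 0.0877 g 0.0
units xyz [18.26 16.91 -2.28] rz 8.62
[ 0.5507 -0.3084  0.226 ]
[ 0.5106 -0.3133  0.226 ]
[ 0.4695 -0.317   0.226 ]
pail mouth [0.5327 0.0005 0.122 ]
```

Emit:
play_rows(motion=[{"x": 0,"y": 0,"z": -0.5,"rx": 0,"ry": 0,"rz": 0.96},{"x": 0,"y": 0,"z": -0.5,"rx": 0,"ry": 0,"rz": 0.96},{"x": 0,"y": 0,"z": -0.5,"rx": 0,"ry": 0,"rz": 0.96},{"x": 0,"y": 0,"z": -0.5,"rx": 0,"ry": 0,"rz": 0.96},{"x": 0,"y": 0,"z": -0.5,"rx": 0,"ry": 0,"rz": 0.96},{"x": 0,"y": 0,"z": -0.5,"rx": 0,"ry": 0,"rz": 0.96},{"x": 0,"y": 0,"z": 0,"rx": 0,"ry": 0,"rz": 0.96},{"x": 0,"y": 0,"z": 0,"rx": 0,"ry": 0,"rz": 0.96},{"x": 0,"y": 0,"z": 0,"rx": 0,"ry": 0,"rz": 0.96}], fingers=1)

```text
clock: 1.23
tool_pos: [0.3012, 0.6037, 0.2775]
orientation: [180.0, -0.0, -61.2]
force: [0.0, -0.5, -0.5]
opening: 0.0876
gripper_force: 0.0
```

```bash
python3 -c "
from h import *
plan(.5223,.0195,.26,-61)"
```

```text
t 1.23 pose [0.3012 0.6037 0.2775] [ 1.7995e+02 -4.0000e-02 -6.1200e+01] F [ 0.  -0.5 -0.5] open 0.0876 g 0.0
units xyz [24.74  3.51  0.72] rz -0.05
```

Emit:
play_rows(motion=[{"x": 0.95,"y": 0.135,"z": 0,"rx": 0,"ry": 0,"rz": 0},{"x": 0.95,"y": 0.135,"z": 0,"rx": 0,"ry": 0,"rz": 0},{"x": 0.95,"y": 0.135,"z": 0,"rx": 0,"ry": 0,"rz": 0},{"x": 0.95,"y": 0.135,"z": 0,"rx": 0,"ry": 0,"rz": 0},{"x": 0.95,"y": 0.135,"z": 0,"rx": 0,"ry": 0,"rz": 0},{"x": 0.95,"y": 0.135,"z": 0,"rx": 0,"ry": 0,"rz": 0},{"x": 0.95,"y": 0.135,"z": 0,"rx": 0,"ry": 0,"rz": 0},{"x": 0.95,"y": 0.135,"z": 0,"rx": 0,"ry": 0,"rz": 0},{"x": 0.95,"y": 0.135,"z": 0,"rx": 0,"ry": 0,"rz": 0},{"x": 0.95,"y": 0.135,"z": 0,"rx": 0,"ry": 0,"rz": 0},{"x": 0.95,"y": 0.135,"z": 0,"rx": 0,"ry": 0,"rz": 0},{"x": 0.95,"y": 0.135,"z": 0,"rx": 0,"ry": 0,"rz": 0},{"x": 0.95,"y": 0.135,"z": 0,"rx": 0,"ry": 0,"rz": 0},{"x": 0.95,"y": 0.135,"z": 0,"rx": 0,"ry": 0,"rz": 0},{"x": 0.95,"y": 0.135,"z": 0,"rx": 0,"ry": 0,"rz": 0},{"x": 0.95,"y": 0.135,"z": 0,"rx": 0,"ry": 0,"rz": 0},{"x": 0.95,"y": 0.135,"z": 0,"rx": 0,"ry": 0,"rz": 0},{"x": 0.95,"y": 0.135,"z": 0,"rx": 0,"ry": 0,"rz": 0},{"x": 0.95,"y": 0.135,"z": 0,"rx": 0,"ry": 0,"rz": 0},{"x": 0.95,"y": 0.135,"z": 0,"rx": 0,"ry": 0,"rz": 0}])

```text
clock: 3.72
tool_pos: [0.4723, 0.154, 0.2781]
orientation: [-180.0, -0.0, -61.1]
force: [0.1, -0.3, -0.3]
opening: 0.088
gripper_force: 0.0
```

Emit:
play_rows(motion=[{"x": 0.95,"y": 0.135,"z": 0.1,"rx": 0,"ry": 0,"rz": 0},{"x": 0.95,"y": 0.135,"z": 0.1,"rx": 0,"ry": 0,"rz": 0},{"x": 0.95,"y": 0.135,"z": 0.1,"rx": 0,"ry": 0,"rz": 0},{"x": 0.95,"y": 0.135,"z": 0.1,"rx": 0,"ry": 0,"rz": 0},{"x": 0.95,"y": 0.135,"z": 0.1,"rx": 0,"ry": 0,"rz": 0},{"x": 0.95,"y": 0.135,"z": 0.1,"rx": 0,"ry": 0,"rz": 0},{"x": 0,"y": 0,"z": 0,"rx": 0,"ry": 0,"rz": 0}])

```text
clock: 4.6
tool_pos: [0.5232, 0.0192, 0.2626]
orientation: [179.9, 0.0, -61.2]
force: [0.4, -0.7, 0.1]
opening: 0.0876
gripper_force: 0.0
```

```bash
python3 -c "
from h import *
plan(.5223,.0195,.173,-61)"
```

```text
t 4.60 pose [0.5232 0.0192 0.2626] [179.95   0.   -61.2 ] F [ 0.4 -0.7  0.1] open 0.0876 g 0.0
units xyz [-0.03  0.02  3.59] rz -0.05
```

Emit:
play_rows(motion=[{"x": 0,"y": 0,"z": 0.6,"rx": 0,"ry": 0,"rz": 0},{"x": 0,"y": 0,"z": 0.6,"rx": 0,"ry": 0,"rz": 0},{"x": 0,"y": 0,"z": 0.6,"rx": 0,"ry": 0,"rz": 0},{"x": 0,"y": 0,"z": 0.6,"rx": 0,"ry": 0,"rz": 0},{"x": 0,"y": 0,"z": 0.6,"rx": 0,"ry": 0,"rz": 0},{"x": 0,"y": 0,"z": 0.6,"rx": 0,"ry": 0,"rz": 0},{"x": 0,"y": 0,"z": 0,"rx": 0,"ry": 0,"rz": 0}])

```text
clock: 5.48
tool_pos: [0.5224, 0.0208, 0.1716]
orientation: [179.9, 0.0, -61.1]
force: [-0.3, 0.2, 0.6]
opening: 0.0875
gripper_force: 0.0
```

Emit:
play_rows(motion=[{"x": 0,"y": 0,"z": 0,"rx": 0,"ry": 0,"rz": 0},{"x": 0,"y": 0,"z": 0,"rx": 0,"ry": 0,"rz": 0},{"x": 0,"y": 0,"z": 0,"rx": 0,"ry": 0,"rz": 0},{"x": 0,"y": 0,"z": 0,"rx": 0,"ry": 0,"rz": 0},{"x": 0,"y": 0,"z": 0,"rx": 0,"ry": 0,"rz": 0},{"x": 0,"y": 0,"z": 0,"rx": 0,"ry": 0,"rz": 0},{"x": 0,"y": 0,"z": 0,"rx": 0,"ry": 0,"rz": 0},{"x": 0,"y": 0,"z": 0,"rx": 0,"ry": 0,"rz": 0}], fingers=-1)

```text
clock: 6.48
tool_pos: [0.5232, 0.0211, 0.173]
orientation: [180.0, 0.0, -61.1]
force: [-0.1, 0.3, 0.9]
opening: 0.0133
gripper_force: 0.0
```

Emit:
play_rows(motion=[{"x": 0,"y": 0,"z": 0,"rx": 0,"ry": 0,"rz": 0},{"x": 0,"y": 0,"z": 0,"rx": 0,"ry": 0,"rz": 0},{"x": 0,"y": 0,"z": 0,"rx": 0,"ry": 0,"rz": 0}])

```text
clock: 6.85
tool_pos: [0.5232, 0.021, 0.173]
orientation: [180.0, -0.0, -61.1]
force: [0.4, 1.0, -0.6]
opening: 0.0006
gripper_force: 0.0
```

```bash
python3 - <<'E'
from h import *
t=cams.snapshot("top");s=cams.snapshot("side")
cv2.imwrite("pics/top1.png",t);cv2.imwrite("pics/side1.png",s)
a=cv2.resize(t[150:230,305:385],None,fx=5,fy=5,interpolation=2);b=cv2.resize(s[170:270,295:375],None,fx=5,fy=5,interpolation=2)
m=np.zeros((500,800,3),np.uint8);m[:400,:400]=a;m[:,400:]=b;cv2.imwrite("pics/c1.png",m)
E
```

```text
(no output)
```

View pics/c1.png

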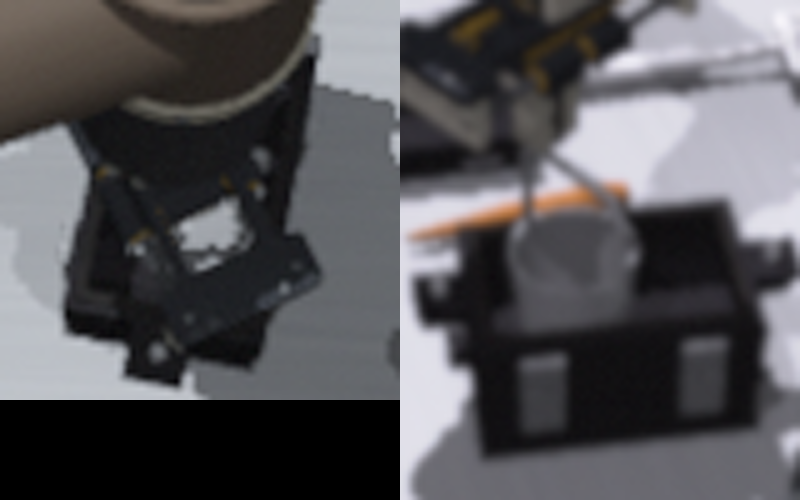

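The closed fingertips (side at crop (545,150)) sit right above the bar, which runs (550,155)–(615,200). So the bar is lower than expected. I'll measure its height as the intersection of the two viewing planes.

```bash
python3 - <<'E'
from h import *
np.set_printoptions(precision=4,suppress=True)
T=lambda x,y:(215+(x-2)/5,140+(y-2)/5); S=lambda x,y:(260+(x-2)/5,165+(y-2)/5)
def nrm(n,a,b): return np.cross(ray(n,*a)[1],ray(n,*b)[1])
o=ctrl.get_obs();print("TCP proj side",proj("side",o["tool_pos"]),"seen",(295+(145-2)/5,170+148/5))
for sa,sb in((S(325,186),S(388,229)),(S(320,183),S(392,234)),((295+148/5,170+153/5),(295+208/5,170+198/5))):
    n1=nrm("top",T(580,265),T(700,208));n2=nrm("side",sa,sb)
    A=np.array([n1,n2]);b=np.array([n1@C["top"][3],n2@C["side"][3]])
    d=np.cross(n1,n2);d/=np.linalg.norm(d)
    X=np.linalg.solve(np.vstack([A,[0,1,0]]),np.r_[b,0.0]);print("line at y=0",X,"dir",d)
for z in(.16,.168,.184):
  print(z,[proj("side",np.array([.532,.002,z])+k*np.array([.485,-.875,0])) for k in(-.034,.034)])
print("seen",S(320,183),S(392,234))
E
```

```text
TCP proj side [324.3725 202.8983] seen (323.6, 199.6)
line at y=0 [0.5329 0.     0.1797] dir [ 0.5024 -0.8628 -0.057 ]
line at y=0 [0.5332 0.     0.1784] dir [ 0.5067 -0.8574 -0.0897]
line at y=0 [0.5318 0.     0.1845] dir [ 0.513  -0.846  -0.1455]
0.16 [array([321.085 , 204.4074]), array([336.9698, 214.8836])]
0.168 [array([321.0356, 202.4358]), array([336.9862, 212.8959])]
0.184 [array([320.9355, 198.4436]), array([337.0194, 208.8694])]
seen (323.6, 201.2) (338.0, 211.4)
```

Emit:
play_rows(motion=[{"x": 0.06,"y": 0,"z": -0.2,"rx": 0,"ry": 0,"rz": 0},{"x": 0.06,"y": 0,"z": 0,"rx": 0,"ry": 0,"rz": 0},{"x": 0,"y": 0,"z": 0,"rx": 0,"ry": 0,"rz": 0},{"x": 0,"y": 0,"z": 0,"rx": 0,"ry": 0,"rz": 0},{"x": 0,"y": 0,"z": 0,"rx": 0,"ry": 0,"rz": 0},{"x": 0,"y": 0,"z": 0.35,"rx": 0,"ry": 0,"rz": 0},{"x": 0,"y": 0,"z": 0.35,"rx": 0,"ry": 0,"rz": 0},{"x": 0,"y": 0,"z": 0,"rx": 0,"ry": 0,"rz": 0}], fingers=0.2)

```text
clock: 7.95
tool_pos: [0.5239, 0.0182, 0.1594]
orientation: [179.9, 0.0, -61.1]
force: [-0.8, 0.0, 0.6]
opening: 0.0524
gripper_force: 0.0
```

Emit:
play_rows(motion=[{"x": 0,"y": 0,"z": 0,"rx": 0,"ry": 0,"rz": 0},{"x": 0,"y": 0,"z": 0,"rx": 0,"ry": 0,"rz": 0},{"x": 0,"y": 0,"z": 0,"rx": 0,"ry": 0,"rz": 0},{"x": 0,"y": 0,"z": 0,"rx": 0,"ry": 0,"rz": 0},{"x": 0,"y": 0,"z": 0,"rx": 0,"ry": 0,"rz": 0},{"x": 0,"y": 0,"z": 0,"rx": 0,"ry": 0,"rz": 0},{"x": 0,"y": 0,"z": 0,"rx": 0,"ry": 0,"rz": 0}], fingers=-1)

```text
clock: 8.82
tool_pos: [0.5247, 0.0183, 0.1607]
orientation: [-180.0, -0.0, -61.1]
force: [0.1, -1.9, 2.4]
opening: 0.0064
gripper_force: 30.0
```

Emit:
play_rows(motion=[{"x": 0,"y": 0,"z": -0.3,"rx": 0,"ry": 0,"rz": 0},{"x": 0,"y": 0,"z": -0.5,"rx": 0,"ry": 0,"rz": 0},{"x": 0,"y": 0,"z": -0.6,"rx": 0,"ry": 0,"rz": 0},{"x": 0,"y": 0,"z": -0.6,"rx": 0,"ry": 0,"rz": 0},{"x": 0,"y": 0,"z": -0.6,"rx": 0,"ry": 0,"rz": 0},{"x": 0,"y": 0,"z": -0.6,"rx": 0,"ry": 0,"rz": 0.6},{"x": 0,"y": 0,"z": -0.6,"rx": 0,"ry": 0,"rz": 0.6},{"x": 0,"y": 0,"z": -0.6,"rx": 0,"ry": 0,"rz": 0.6},{"x": 0,"y": 0,"z": 0,"rx": 0,"ry": 0,"rz": 0.8},{"x": 0,"y": 0,"z": 0,"rx": 0,"ry": 0,"rz": 0.8},{"x": 0,"y": 0,"z": 0,"rx": 0,"ry": 0,"rz": 0.8},{"x": 0,"y": 0,"z": 0,"rx": 0,"ry": 0,"rz": 0.8},{"x": 0,"y": 0,"z": 0,"rx": 0,"ry": 0,"rz": 0.75},{"x": 0,"y": 0,"z": 0,"rx": 0,"ry": 0,"rz": 0}])

```text
clock: 10.58
tool_pos: [0.5247, 0.0184, 0.2711]
orientation: [-180.0, 0.0, -84.1]
force: [-0.7, 0.5, -2.0]
opening: 0.0059
gripper_force: 30.0
```

```bash
python3 - <<'E'
from h import *
plan(.415,-.298,.27,-84)
t=cams.snapshot("top");s=cams.snapshot("side")
cv2.imwrite("pics/top2.png",t);cv2.imwrite("pics/side2.png",s)
p=ctrl.get_obs()["tool_pos"]
print(proj("side",p),proj("top",p))
a=cv2.resize(t[150:230,305:385],None,fx=5,fy=5,interpolation=2);b=cv2.resize(s[140:240,290:370],None,fx=5,fy=5,interpolation=2)
m=np.zeros((500,800,3),np.uint8);m[:400,:400]=a;m[:,400:]=b;cv2.imwrite("pics/c2.png",m)
E
```

```text
t 10.57 pose [0.5247 0.0184 0.2711] [-1.7998e+02  1.0000e-02 -8.4060e+01] F [-0.7  0.5 -2. ] open 0.0059 g 30.0
units xyz [12.14  5.67  0.04] rz -0.01
[324.6389628  177.65043982] [338.49826741 180.20598294]
```

View pics/c2.png

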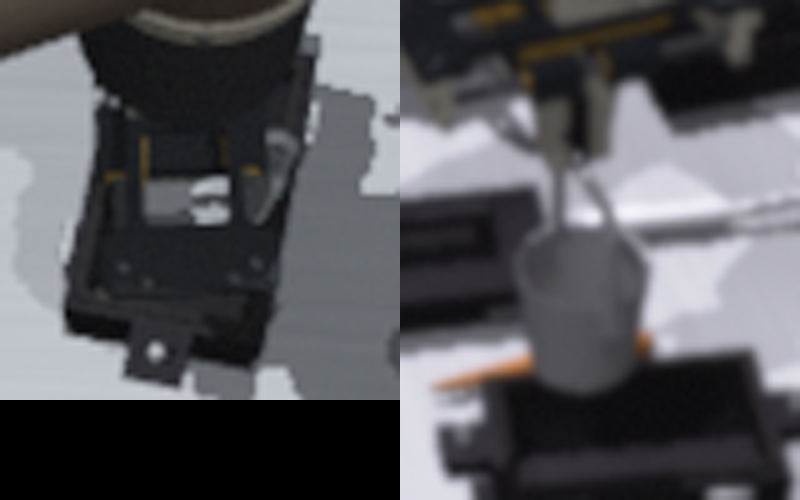

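The pail is held upright and clear of the box: mouth centre at side crop (585,253), foot at (588,372). The fingertips seen at (575,162) sit above the projected TCP (573,188), so I'll check for a vertical offset.

```bash
python3 - <<'E'
from h import *
from scipy.optimize import brentq
np.set_printoptions(precision=4,suppress=True)
def h(xy,v): return brentq(lambda z:proj("side",[*xy,z])[1]-v,-.1,.6)
# before: mouth ellipse, initial image
print("mouth before",h((.5325,.001),165+(275-2)/5))
for nm,v in(("mouth",140+253/5),("foot",140+372/5),("tips",140+162/5)):
    print(nm,h((.5265,.0014) if nm!="tips" else (.5247,.0184),v))
# fingertips/gripper at start image: lowest finger pixels
s=cv2.imread("pics/side0.png");t=cv2.imread("pics/top0.png")
m=np.zeros((500,800,3),np.uint8)
m[:500,:400]=cv2.resize(s[60:130,190:246],(400,500),interpolation=2);m[:400,400:]=cv2.resize(t[235:305,75:145],(400,400),interpolation=2);cv2.imwrite("pics/c3.png",m)
E
```

```text
mouth before 0.11917413955954471
mouth 0.2357363457341844
foot 0.14212576336046115
tips 0.2897645038823356
```

View pics/c3.png

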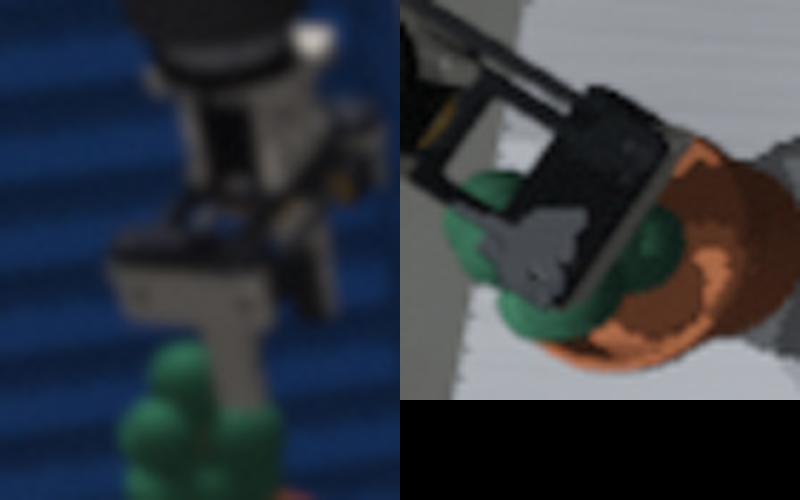

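Emit:
play_rows(motion=[{"x": 0.87,"y": 0.41,"z": 0.08,"rx": 0,"ry": 0,"rz": 0},{"x": 0.87,"y": 0.41,"z": 0.08,"rx": 0,"ry": 0,"rz": 0},{"x": 0.87,"y": 0.41,"z": 0.08,"rx": 0,"ry": 0,"rz": 0},{"x": 0.87,"y": 0.41,"z": 0.08,"rx": 0,"ry": 0,"rz": 0},{"x": 0.87,"y": 0.41,"z": 0.08,"rx": 0,"ry": 0,"rz": 0},{"x": 0.87,"y": 0.41,"z": 0.08,"rx": 0,"ry": 0,"rz": 0},{"x": 0.87,"y": 0.41,"z": 0.08,"rx": 0,"ry": 0,"rz": 0},{"x": 0.87,"y": 0.41,"z": 0.08,"rx": 0,"ry": 0,"rz": 0},{"x": 0.87,"y": 0.41,"z": 0.08,"rx": 0,"ry": 0,"rz": 0},{"x": 0.87,"y": 0.41,"z": 0.08,"rx": 0,"ry": 0,"rz": 0},{"x": 0.87,"y": 0.41,"z": 0.08,"rx": 0,"ry": 0,"rz": 0},{"x": 0.87,"y": 0.41,"z": 0.08,"rx": 0,"ry": 0,"rz": 0},{"x": 0.87,"y": 0.41,"z": 0.08,"rx": 0,"ry": 0,"rz": 0},{"x": 0.87,"y": 0.41,"z": 0.08,"rx": 0,"ry": 0,"rz": 0},{"x": 0,"y": 0,"z": 0,"rx": 0,"ry": 0,"rz": 0}])

```text
clock: 12.55
tool_pos: [0.412, -0.3006, 0.2423]
orientation: [180.0, 0.0, -84.2]
force: [-0.5, 1.2, -2.1]
opening: 0.0068
gripper_force: 29.9
```

```bash
python3 - <<'E'
from h import *
plan(.493,-.292,.243,-84)
t=cams.snapshot("top");s=cams.snapshot("side")
cv2.imwrite("pics/top3.png",t);cv2.imwrite("pics/side3.png",s)
m=np.zeros((600,800,3),np.uint8);m[:600,:300]=cv2.resize(t[130:250,405:465],(300,600),interpolation=2);m[:,300:]=cv2.resize(s[220:340,300:400],(500,600),interpolation=2);cv2.imwrite("pics/c4.png",m)
E
```

```text
t 12.55 pose [ 0.412  -0.3006  0.2423] [ 1.7995e+02  1.0000e-02 -8.4180e+01] F [-0.5  1.2 -2.1] open 0.0068 g 29.9
units xyz [-0.02 -3.26 -0.03] rz -0.04
```

View pics/c4.png

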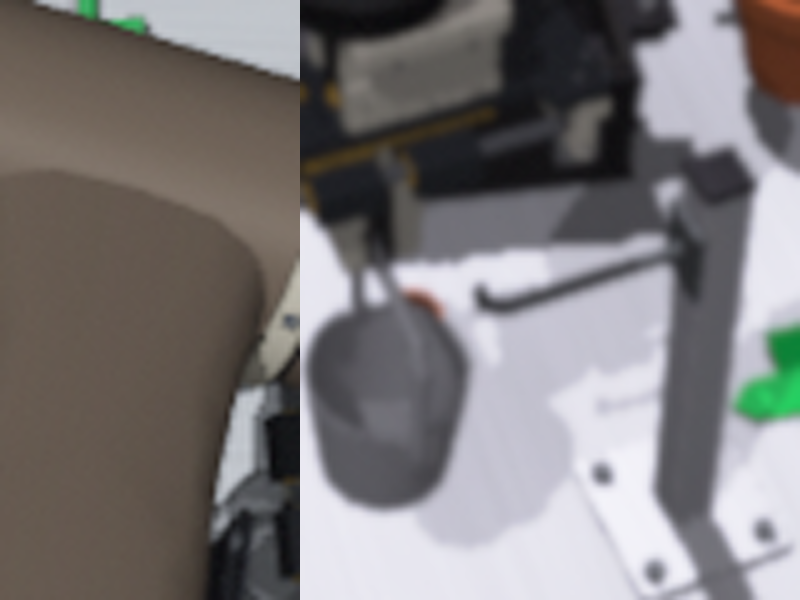

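The pail hangs from the gripper. The near corner of its handle is at crop (397,287), the hook tip at (483,290), and the hook arm runs (500,303)–(680,250). I'll check the bar's height against the hook.

```bash
python3 - <<'E'
from h import *
d=np.array([np.cos(np.radians(-84.2)),np.sin(np.radians(-84.2)),0])
g=np.array([.412,-.3006,0]);f=lambda p:np.round([300+5*(p[0]-300)+2,5*(p[1]-220)+2])
for z in(.245,.255,.265,.275):
    print(z,"F corner",f(proj("side",g+d*(.017+.034)+[0,0,z])),"mid",f(proj("side",g+d*.017+[0,0,z])),"leg41 -10mm",f(proj("side",g+d*.058+[0,0,z-.01])),"mouthF",f(proj("side",g+d*.057+[0,0,z-.062])),"mouthN",f(proj("side",g+d*(-.023)+[0,0,z-.062])))
for X in([.457,-.3185,.248],[.485,-.3155,.23]):print("hook",f(proj("side",X)))
E
```

```text
0.245 F corner [416. 364.] mid [389. 307.] leg41 -10mm [422. 390.] mouthF [423. 457.] mouthN [364. 327.]
0.255 F corner [416. 350.] mid [389. 293.] leg41 -10mm [422. 376.] mouthF [423. 444.] mouthN [363. 314.]
0.265 F corner [416. 336.] mid [388. 279.] leg41 -10mm [422. 362.] mouthF [423. 431.] mouthN [362. 301.]
0.275 F corner [415. 321.] mid [388. 264.] leg41 -10mm [422. 348.] mouthF [422. 418.] mouthN [362. 288.]
hook [481. 284.]
hook [537. 291.]
```

Emit:
play_rows(motion=[{"x": 0,"y": -0.3,"z": 0,"rx": 0,"ry": 0,"rz": 0},{"x": 0,"y": -0.3,"z": 0,"rx": 0,"ry": 0,"rz": 0},{"x": 0,"y": -0.3,"z": 0,"rx": 0,"ry": 0,"rz": 0},{"x": 0,"y": -0.3,"z": 0,"rx": 0,"ry": 0,"rz": 0},{"x": 0,"y": -0.3,"z": 0,"rx": 0,"ry": 0,"rz": 0},{"x": 0,"y": -0.3,"z": 0,"rx": 0,"ry": 0,"rz": 0},{"x": 0,"y": -0.3,"z": 0,"rx": 0,"ry": 0,"rz": 0},{"x": 0,"y": -0.3,"z": 0,"rx": 0,"ry": 0,"rz": 0},{"x": 0,"y": -0.3,"z": 0,"rx": 0,"ry": 0,"rz": 0},{"x": 0,"y": -0.3,"z": 0,"rx": 0,"ry": 0,"rz": 0},{"x": 0,"y": 0,"z": 0.2,"rx": 0,"ry": 0,"rz": 0},{"x": 0,"y": 0,"z": 0.2,"rx": 0,"ry": 0,"rz": 0},{"x": 0,"y": 0,"z": 0.2,"rx": 0,"ry": 0,"rz": 0},{"x": 0,"y": 0,"z": 0.2,"rx": 0,"ry": 0,"rz": 0},{"x": 0,"y": 0,"z": 0.2,"rx": 0,"ry": 0,"rz": 0},{"x": 0,"y": 0,"z": 0,"rx": 0,"ry": 0,"rz": 0},{"x": 0,"y": 0,"z": 0,"rx": 0,"ry": 0,"rz": 0}])

```text
clock: 14.78
tool_pos: [0.488, -0.2916, 0.2177]
orientation: [-180.0, -0.0, -84.1]
force: [0.9, 0.1, -1.8]
opening: 0.0064
gripper_force: 30.0
```

Emit:
play_rows(motion=[{"x": 0,"y": 0,"z": 0.1,"rx": 0,"ry": 0,"rz": 0},{"x": 0,"y": 0,"z": 0.08,"rx": 0,"ry": 0,"rz": 0},{"x": 0,"y": 0,"z": 0,"rx": 0,"ry": 0,"rz": 0},{"x": 0,"y": 0,"z": 0,"rx": 0,"ry": 0,"rz": 0}])

```text
clock: 15.28
tool_pos: [0.488, -0.2915, 0.2131]
orientation: [-180.0, -0.0, -84.1]
force: [0.6, 0.4, -1.4]
opening: 0.0066
gripper_force: 30.0
```

Emit:
play_rows(motion=[{"x": 0,"y": 0,"z": 0.1,"rx": 0,"ry": 0,"rz": 0},{"x": 0,"y": 0,"z": 0,"rx": 0,"ry": 0,"rz": 0},{"x": 0,"y": 0,"z": 0,"rx": 0,"ry": 0,"rz": 0}])

```text
clock: 15.65
tool_pos: [0.4881, -0.2916, 0.2107]
orientation: [-180.0, -0.0, -84.1]
force: [-0.7, -0.7, -0.4]
opening: 0.0058
gripper_force: 30.0
```

Emit:
play_rows(motion=[{"x": 0,"y": 0,"z": 0.1,"rx": 0,"ry": 0,"rz": 0},{"x": 0,"y": 0,"z": 0,"rx": 0,"ry": 0,"rz": 0},{"x": 0,"y": 0,"z": 0,"rx": 0,"ry": 0,"rz": 0}])

```text
clock: 16.02
tool_pos: [0.4881, -0.2916, 0.2089]
orientation: [-180.0, -0.0, -84.1]
force: [-1.3, 3.0, 5.8]
opening: 0.0062
gripper_force: 30.0
```

Emit:
play_rows(motion=[{"x": 0,"y": 0,"z": 0,"rx": 0,"ry": 0,"rz": 0},{"x": 0,"y": 0,"z": 0,"rx": 0,"ry": 0,"rz": 0},{"x": 0,"y": 0,"z": 0,"rx": 0,"ry": 0,"rz": 0},{"x": 0,"y": 0,"z": 0,"rx": 0,"ry": 0,"rz": 0},{"x": 0,"y": 0,"z": 0,"rx": 0,"ry": 0,"rz": 0}], fingers=0)

```text
clock: 16.65
tool_pos: [0.4879, -0.2915, 0.208]
orientation: [180.0, 0.0, -84.1]
force: [0.4, 0.3, -0.2]
opening: 0.0431
gripper_force: 0.0
```

```bash
python3 - <<'E'
from h import *
plan(.488,-.29,.33,-84)
s=cams.snapshot("side")
cv2.imwrite("pics/side4.png",s);crop(s,300,220,100,120,5,"pics/c5.png")
E
```

```text
t 16.65 pose [ 0.4879 -0.2915  0.208 ] [179.99   0.   -84.08] F [ 0.4  0.3 -0.2] open 0.0431 g 0.0
units xyz [-0.06 -0.01 -4.88] rz -0.02
```

View pics/c5.png

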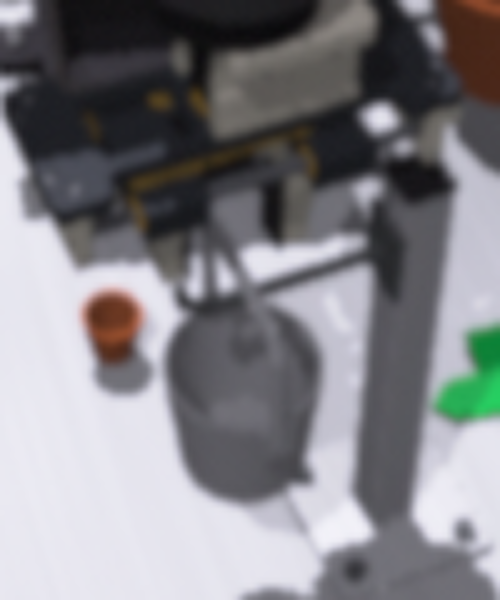

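The pail hangs by its handle bar on the hook arm (bar crossing at crop (225,300)), with both fingers clear of it. Now I retreat straight up and re-measure the tier and dowels numerically.

Emit:
play_rows(motion=[{"x": 0,"y": 0,"z": -0.2,"rx": 0,"ry": 0,"rz": 0},{"x": 0,"y": 0,"z": -0.4,"rx": 0,"ry": 0,"rz": 0},{"x": 0,"y": 0,"z": -0.6,"rx": 0,"ry": 0,"rz": 0},{"x": 0,"y": 0,"z": -0.8,"rx": 0,"ry": 0,"rz": 0},{"x": 0,"y": 0,"z": -0.8,"rx": 0,"ry": 0,"rz": 0},{"x": 0,"y": 0,"z": -0.8,"rx": 0,"ry": 0,"rz": 0},{"x": 0,"y": 0,"z": -0.8,"rx": 0,"ry": 0,"rz": 0},{"x": 0,"y": 0,"z": 0,"rx": 0,"ry": 0,"rz": 0}])

```text
clock: 17.7
tool_pos: [0.4888, -0.2919, 0.3208]
orientation: [-179.8, -0.1, -84.1]
force: [-0.4, 0.5, -0.5]
opening: 0.0439
gripper_force: 0.0
```

```bash
cat >> h.py <<'E'
def blob(im,u,v,r=5):
    """brightness centroid of the bright spot nearest (u,v) inside a dark lug"""
    u,v=int(round(u)),int(round(v));k=8
    g=cv2.resize(im[v-r:v+r+1,u-r:u+r+1],None,fx=k,fy=k,interpolation=cv2.INTER_CUBIC).astype(float).mean(2)
    lo=np.percentile(g,10);c=r*k+k//2;pk=g[c-2*k:c+2*k,c-2*k:c+2*k].max()
    n,l,_,ce=cv2.connectedComponentsWithStats((g>(lo+pk)/2).astype(np.uint8))[0:4]
    i=min(range(1,n),key=lambda i:np.hypot(*(ce[i]-c)))
    return (u-r+(ce[i][0]+.5)/k-.5, v-r+(ce[i][1]+.5)/k-.5, int((l==i).sum()/k/k*10)/10, round(lo),round(pk))
E
python3 - <<'E'
from h import *
np.set_printoptions(precision=4,suppress=True)
plan(.4848,.2856,.3,-6.4)
t0=cv2.imread("pics/top0.png");s0=cv2.imread("pics/side0.png");t=cams.snapshot("top");s=cams.snapshot("side");cv2.imwrite("pics/top5.png",t);cv2.imwrite("pics/side5.png",s)
for nm,im in(("0",t0),("now",t)):
  for n,uv,z in(("holeA",(256.6,176.6),.004),("holeB",(241.6,243),.004),("dowA",(349.8,151),.104),("dowB",(335.6,219.8),.104)):
    b=blob(im,*uv,4);print(nm,n,np.round(b,2),plane("top",b[:2],z))
# side dowels
for n,uv in(("dowA",(260+543/5,165+270/5)),("dowB",(260+208/5,165+308/5))):
    b=blob(s0,*uv,4);print("side",n,np.round(b,2),plane("side",b[:2],.104))
E
```

```text
t 17.70 pose [ 0.4888 -0.2919  0.3208] [-179.78   -0.11  -84.07] F [-0.4  0.5 -0.5] open 0.0439 g 0.0
units xyz [-23.    -2.23   0.8 ] rz -19.42
0 holeA [256.38 176.75   7.7   38.   169.  ] [0.5896 0.2737 0.004 ]
0 holeB [241.6  242.39   9.9   18.    97.  ] [0.3791 0.2985 0.004 ]
0 dowA [349.37 150.63   8.7   30.   167.  ] [ 0.6613 -0.0125  0.104 ]
0 dowB [335.71 219.69   7.    37.   173.  ] [0.4513 0.0163 0.104 ]
now holeA [256.4  176.82   7.9   44.   176.  ] [0.5893 0.2736 0.004 ]
now holeB [242.4  242.67   7.3   57.   182.  ] [0.3784 0.296  0.004 ]
now dowA [349.37 150.65   9.2   40.   196.  ] [ 0.6613 -0.0125  0.104 ]
now dowB [335.72 219.7    7.4   48.   202.  ] [0.4512 0.0163 0.104 ]
side dowA [369.03 216.42  34.2   46.   171.  ] [ 0.6618 -0.0047  0.104 ]
side dowB [301.62 224.33  29.7   51.   128.  ] [0.4484 0.0201 0.104 ]
```

Emit:
play_rows(motion=[{"x": -0.957,"y": -0.091,"z": 0,"rx": 0,"ry": 0,"rz": 0},{"x": -0.957,"y": -0.091,"z": 0,"rx": 0,"ry": 0,"rz": 0},{"x": -0.957,"y": -0.091,"z": 0,"rx": 0,"ry": 0,"rz": 0},{"x": -0.957,"y": -0.091,"z": 0,"rx": 0,"ry": 0,"rz": 0},{"x": -0.957,"y": -0.091,"z": 0,"rx": 0,"ry": 0,"rz": 0},{"x": -0.957,"y": -0.091,"z": 0,"rx": 0,"ry": 0,"rz": 0},{"x": -0.957,"y": -0.091,"z": 0,"rx": 0,"ry": 0,"rz": 0},{"x": -0.957,"y": -0.091,"z": 0,"rx": 0,"ry": 0,"rz": 0},{"x": -0.957,"y": -0.091,"z": 0,"rx": 0,"ry": 0,"rz": 0},{"x": -0.957,"y": -0.091,"z": 0,"rx": 0,"ry": 0,"rz": 0},{"x": -0.957,"y": -0.091,"z": 0,"rx": 0,"ry": 0,"rz": 0},{"x": -0.957,"y": -0.091,"z": 0,"rx": 0,"ry": 0,"rz": 0},{"x": -0.957,"y": -0.091,"z": 0,"rx": 0,"ry": 0,"rz": 0},{"x": -0.957,"y": -0.091,"z": 0,"rx": 0,"ry": 0,"rz": 0},{"x": -0.957,"y": -0.091,"z": 0,"rx": 0,"ry": 0,"rz": 0},{"x": -0.957,"y": -0.091,"z": 0,"rx": 0,"ry": 0,"rz": 0},{"x": -0.957,"y": -0.091,"z": 0,"rx": 0,"ry": 0,"rz": 0},{"x": -0.957,"y": -0.091,"z": 0,"rx": 0,"ry": 0,"rz": 0},{"x": -0.957,"y": -0.091,"z": 0,"rx": 0,"ry": 0,"rz": 0},{"x": -0.957,"y": -0.091,"z": 0,"rx": 0,"ry": 0,"rz": 0}], fingers=1)

```text
clock: 20.3
tool_pos: [0.4834, 0.1897, 0.3174]
orientation: [179.9, -0.0, -84.1]
force: [-0.2, -0.3, 0.4]
opening: 0.0877
gripper_force: 0.0
```

Emit:
play_rows(motion=[{"x": -0.957,"y": -0.091,"z": 0,"rx": 0,"ry": 0,"rz": 0},{"x": -0.957,"y": -0.091,"z": 0,"rx": 0,"ry": 0,"rz": 0},{"x": -0.957,"y": -0.091,"z": 0,"rx": 0,"ry": 0,"rz": 0},{"x": -0.957,"y": -0.091,"z": 0,"rx": 0,"ry": 0,"rz": 0},{"x": 0,"y": 0,"z": 0,"rx": 0,"ry": 0,"rz": -0.975},{"x": 0,"y": 0,"z": 0,"rx": 0,"ry": 0,"rz": -0.975},{"x": 0,"y": 0,"z": 0,"rx": 0,"ry": 0,"rz": -0.975},{"x": 0,"y": 0,"z": 0,"rx": 0,"ry": 0,"rz": -0.975},{"x": 0,"y": 0,"z": 0,"rx": 0,"ry": 0,"rz": -0.975},{"x": 0,"y": 0,"z": 0,"rx": 0,"ry": 0,"rz": -0.975},{"x": 0,"y": 0,"z": 0,"rx": 0,"ry": 0,"rz": -0.975},{"x": 0,"y": 0,"z": 0,"rx": 0,"ry": 0,"rz": -0.975},{"x": 0,"y": 0,"z": 0,"rx": 0,"ry": 0,"rz": -0.975},{"x": 0,"y": 0,"z": 0,"rx": 0,"ry": 0,"rz": -0.975}])

```text
clock: 22.05
tool_pos: [0.483, 0.2861, 0.318]
orientation: [180.0, -0.0, -44.9]
force: [-0.6, -0.7, 0.6]
opening: 0.0875
gripper_force: 0.0
```

Emit:
play_rows(motion=[{"x": 0,"y": 0,"z": 0,"rx": 0,"ry": 0,"rz": -0.975},{"x": 0,"y": 0,"z": 0,"rx": 0,"ry": 0,"rz": -0.975},{"x": 0,"y": 0,"z": 0,"rx": 0,"ry": 0,"rz": -0.975},{"x": 0,"y": 0,"z": 0,"rx": 0,"ry": 0,"rz": -0.975},{"x": 0,"y": 0,"z": 0,"rx": 0,"ry": 0,"rz": -0.975},{"x": 0,"y": 0,"z": 0,"rx": 0,"ry": 0,"rz": -0.975},{"x": 0,"y": 0,"z": 0,"rx": 0,"ry": 0,"rz": -0.975},{"x": 0,"y": 0,"z": 0,"rx": 0,"ry": 0,"rz": -0.975},{"x": 0,"y": 0,"z": 0,"rx": 0,"ry": 0,"rz": -0.975},{"x": 0,"y": 0,"z": 0,"rx": 0,"ry": 0,"rz": -0.975},{"x": 0,"y": 0,"z": 0,"rx": 0,"ry": 0,"rz": 0}])

```text
clock: 23.42
tool_pos: [0.483, 0.2859, 0.318]
orientation: [180.0, 0.0, -6.1]
force: [1.2, 0.5, 0.3]
opening: 0.0878
gripper_force: 0.0
```

```bash
python3 - <<'E'
from h import *
plan(.4839,.2848,.1,-6.06)
t=cv2.imread("pics/top0.png")
E
```

```text
t 23.43 pose [0.483  0.2859 0.318 ] [ 1.7999e+02  1.0000e-02 -6.0900e+00] F [1.2 0.5 0.3] open 0.0878 g 0.0
units xyz [0.04 0.04 8.72] rz -0.01
```

Emit:
play_rows(motion=[{"x": 0.04,"y": 0.04,"z": 0.8,"rx": 0,"ry": 0,"rz": 0},{"x": 0,"y": 0,"z": 0.9,"rx": 0,"ry": 0,"rz": 0},{"x": 0,"y": 0,"z": 0.9,"rx": 0,"ry": 0,"rz": 0},{"x": 0,"y": 0,"z": 0.9,"rx": 0,"ry": 0,"rz": 0},{"x": 0,"y": 0,"z": 0.9,"rx": 0,"ry": 0,"rz": 0},{"x": 0,"y": 0,"z": 0.9,"rx": 0,"ry": 0,"rz": 0},{"x": 0,"y": 0,"z": 0.9,"rx": 0,"ry": 0,"rz": 0},{"x": 0,"y": 0,"z": 0.9,"rx": 0,"ry": 0,"rz": 0},{"x": 0,"y": 0,"z": 0.9,"rx": 0,"ry": 0,"rz": 0},{"x": 0,"y": 0,"z": 0.9,"rx": 0,"ry": 0,"rz": 0},{"x": 0,"y": 0,"z": 0.7,"rx": 0,"ry": 0,"rz": 0},{"x": 0,"y": 0,"z": 0.5,"rx": 0,"ry": 0,"rz": 0},{"x": 0,"y": 0,"z": 0.4,"rx": 0,"ry": 0,"rz": 0},{"x": 0,"y": 0,"z": 0.3,"rx": 0,"ry": 0,"rz": 0},{"x": 0,"y": 0,"z": 0.2,"rx": 0,"ry": 0,"rz": 0},{"x": 0,"y": 0,"z": 0.08,"rx": 0,"ry": 0,"rz": 0},{"x": 0,"y": 0,"z": 0,"rx": 0,"ry": 0,"rz": 0}])

```text
clock: 25.55
tool_pos: [0.484, 0.2842, 0.0412]
orientation: [-180.0, -0.0, -6.1]
force: [-0.3, -0.4, -0.0]
opening: 0.0875
gripper_force: 0.0
```

Emit:
play_rows(motion=[{"x": 0,"y": 0,"z": 0,"rx": 0,"ry": 0,"rz": 0},{"x": 0,"y": 0,"z": 0,"rx": 0,"ry": 0,"rz": 0},{"x": 0,"y": 0,"z": 0,"rx": 0,"ry": 0,"rz": 0},{"x": 0,"y": 0,"z": 0,"rx": 0,"ry": 0,"rz": 0},{"x": 0,"y": 0,"z": 0,"rx": 0,"ry": 0,"rz": 0},{"x": 0,"y": 0,"z": 0,"rx": 0,"ry": 0,"rz": 0},{"x": 0,"y": 0,"z": 0,"rx": 0,"ry": 0,"rz": 0},{"x": 0,"y": 0,"z": 0,"rx": 0,"ry": 0,"rz": 0},{"x": 0,"y": 0,"z": 0,"rx": 0,"ry": 0,"rz": 0}], fingers=-1)

```text
clock: 26.68
tool_pos: [0.484, 0.2843, 0.0411]
orientation: [-180.0, -0.0, -6.1]
force: [0.4, 1.0, -0.6]
opening: 0.0215
gripper_force: 30.0
```

Emit:
play_rows(motion=[{"x": 0,"y": 0,"z": -0.3,"rx": 0,"ry": 0,"rz": 0},{"x": 0,"y": 0,"z": -0.6,"rx": 0,"ry": 0,"rz": 0},{"x": 0,"y": 0,"z": -0.8,"rx": 0,"ry": 0,"rz": 0},{"x": 0,"y": 0,"z": -0.8,"rx": 0,"ry": 0,"rz": 0},{"x": 0,"y": 0,"z": -0.8,"rx": 0,"ry": 0,"rz": 0},{"x": 0,"y": 0,"z": -0.8,"rx": 0,"ry": 0,"rz": 0},{"x": 0,"y": 0,"z": -0.8,"rx": 0,"ry": 0,"rz": 0},{"x": 0,"y": 0,"z": -0.8,"rx": 0,"ry": 0,"rz": 0},{"x": 0,"y": 0,"z": -0.7,"rx": 0,"ry": 0,"rz": 0},{"x": 0,"y": 0,"z": 0,"rx": 0,"ry": 0,"rz": 0}])

```text
clock: 27.92
tool_pos: [0.4845, 0.2847, 0.2033]
orientation: [-179.8, -0.1, -6.1]
force: [0.1, 0.1, -3.2]
opening: 0.0213
gripper_force: 30.0
```

Emit:
play_rows(motion=[{"x": 0.34,"y": 0.91,"z": 0,"rx": 0,"ry": 0,"rz": 0},{"x": 0.34,"y": 0.91,"z": 0,"rx": 0,"ry": 0,"rz": 0},{"x": 0.34,"y": 0.91,"z": 0,"rx": 0,"ry": 0,"rz": 0},{"x": 0.34,"y": 0.91,"z": 0,"rx": 0,"ry": 0,"rz": 0},{"x": 0.34,"y": 0.91,"z": 0,"rx": 0,"ry": 0,"rz": 0},{"x": 0.34,"y": 0.91,"z": 0,"rx": 0,"ry": 0,"rz": 0},{"x": 0.34,"y": 0.91,"z": 0,"rx": 0,"ry": 0,"rz": 0},{"x": 0.34,"y": 0.91,"z": 0,"rx": 0,"ry": 0,"rz": 0},{"x": 0.34,"y": 0.91,"z": 0,"rx": 0,"ry": 0,"rz": 0},{"x": 0.34,"y": 0.91,"z": 0,"rx": 0,"ry": 0,"rz": 0},{"x": 0.34,"y": 0.91,"z": 0,"rx": 0,"ry": 0,"rz": 0},{"x": 0.34,"y": 0.91,"z": 0,"rx": 0,"ry": 0,"rz": 0},{"x": 0,"y": 0,"z": 0,"rx": 0,"ry": 0,"rz": 0.43},{"x": 0,"y": 0,"z": 0,"rx": 0,"ry": 0,"rz": 0}])

```text
clock: 29.68
tool_pos: [0.556, 0.002, 0.2006]
orientation: [180.0, 0.0, -7.8]
force: [0.0, 0.6, -2.3]
opening: 0.0212
gripper_force: 30.0
```

```bash
python3 - <<'E'
from h import *
np.set_printoptions(precision=4,suppress=True)
plan(.5562,.0019,.2,-7.8)
t=cams.snapshot("top");s=cams.snapshot("side");cv2.imwrite("pics/top6.png",t);cv2.imwrite("pics/side6.png",s)
o=ctrl.get_obs();y=np.radians(o["orientation"][2]);p=o["tool_pos"]
for sg in(1,-1):
    h=np.array([p[0]+sg*.106*np.cos(y),p[1]+sg*.106*np.sin(y),.156+.004+.0])
    h[2]=p[2]-.041+.004
    for n,im in(("top",t),("side",s)):
        u,v=proj(n,h);print(sg,n,np.round((u,v),1))
        u,v=int(round(u)),int(round(v));print(im[v-5:v+6,u-5:u+6].mean(2).astype(int))
E
```

```text
t 29.68 pose [0.556  0.002  0.2006] [180.     0.05  -7.85] F [ 0.   0.6 -2.3] open 0.0212 g 30.0
units xyz [0.01 0.   0.02] rz -0.01
1 top [350.5 143.9]
[[62 61 58 59 56 55 54 52 44 41 40]
 [58 58 55 53 52 51 51 49 44 41 39]
 [52 52 51 51 48 47 45 42 41 38 38]
 [49 48 47 46 45 43 42 40 38 39 38]
 [44 44 41 41 39 40 38 38 38 37 37]
 [40 40 38 38 36 36 36 36 37 37 36]
 [37 36 35 35 36 34 36 37 37 35 35]
 [35 35 34 35 36 35 36 36 36 36 38]
 [35 35 35 34 36 35 36 36 37 36 38]
 [52 37 35 35 37 34 37 38 37 37 37]
 [89 72 63 53 45 40 36 37 38 38 37]]
1 side [370.8 203.6]
[[ 78 114 139 147 144 141 140 140 146 156 157]
 [ 57  78  95  99  95  91  89  90 104 129 145]
 [ 45  51  58  59  56  55  55  57  75 106 129]
 [ 41  41  42  43  45  45  43  47  59  86 109]
 [ 41  41  45  57  69  66  53  48  52  70  90]
 [ 41  43  53  74  94  91  70  52  49  59  76]
 [ 42  45  53  72  89  87  68  50  46  50  63]
 [ 44  46  49  55  63  61  52  44  41  43  56]
 [ 45  46  46  45  47  49  50  50  53  58  68]
 [ 47  46  46  49  65  86  96  99 102 107 114]
 [ 46  45  45  58  95 134 153 157 158 160 160]]
-1 top [336
[... 246 characters left out ...]
48 40 36 35 35]
 [49 50 49 49 44 44 45 46 47 49 50]
 [52 51 50 50 49 45 48 48 49 51 48]
 [49 50 50 50 51 51 49 48 49 49 49]
 [46 45 46 48 49 50 51 50 48 49 50]]
-1 side [301.8 210.5]
[[183 181 176 171 167 163 156 142 118  79  39]
 [129 124 119 112 107 101  93  81  65  45  27]
 [ 85  76  71  65  60  55  48  38  30  25  22]
 [ 71  56  51  48  49  45  33  24  20  22  20]
 [ 72  54  54  65  76  66  42  25  21  22  21]
 [ 77  58  64  85  99  84  52  26  22  20  21]
 [ 82  58  63  81  90  75  45  25  21  20  21]
 [ 87  57  54  60  61  49  32  22  21  20  19]
 [ 88  52  44  43  39  33  26  27  24  23  22]
 [ 94  56  49  47  45  42  42  44  42  34  29]
 [109  77  72  74  75  75  76  78  72  54  39]]
```

```bash
python3 - <<'E'
from h import *
np.set_printoptions(precision=4,suppress=True,linewidth=150)
s=cv2.imread("pics/side5.png")
for D in([.6613,-.0125,.104],[.4512,.0163,.104]):
    u,v=proj("side",D);print("pred",(u,v),"foot",proj("side",[*D[:2],.095]),"tip",proj("side",[*D[:2],.113]))
    u,v=int(round(u)),int(round(v));print(u-6,v-6);print(s[v-6:v+7,u-6:u+7].mean(2).astype(int))
E
```

```text
pred (np.float64(369.73118019338676), np.float64(218.06010834056465)) foot [369.5672 220.1458] tip [369.8967 215.9556]
364 212
[[ 56  44  34  32  33  32  33  30  32  32  30  31  29]
 [ 66  52  36  32  32  31  32  30  30  28  28  28  26]
 [ 66  54  39  30  30  29  28  27  27  27  27  27  26]
 [ 62  54  39  29  28  26  27  27  26  26  25  26  28]
 [ 60  53  39  29  25  25  25  25  26  27  29  35  44]
 [ 60  51  38  28  27  25  25  28  28  35  54  76  96]
 [ 61  46  34  27  28  30  30  30  35  59  99 137 164]
 [ 67  47  34  34  41  46  47  41  48  84 140 188 214]
 [ 78  59  43  46  60  70  68  53  54  88 149 207 229]
 [ 86  71  57  58  70  80  71  55  53  77 134 195 228]
 [ 87  76  63  60  67  68  59  48  50  66 113 178 224]
 [ 86  76  63  56  58  55  49  46  48  57  96 162 217]
 [ 84  73  59  51  50  49  46  44  45  54  88 151 210]]
pred (np.float64(302.77113377366214), np.float64(224.97821661400286)) foot [302.9088 227.0613] tip [302.6322 222.876 ]
297 219
[[209 199 186 166 157 149 126  98  70  60  70  75  75]
 [210 199 188 173 164 161 154 137  97  62  61  71  74]
 [218 213 209 205 203 202 198 178 130  76  57  64  71]
 [227 225 225 226 226 226 221 199 153  95  58  56  63]
 [225 222 221 222 224 225 214 190 151 104  63  48  50]
 [204 188 181 182 190 192 175 149 123  93  68  48  40]
 [173 136 124 128 143 147 131 105  87  78  72  61  46]
 [155 101  83  94 115 123 110  84  68  69  75  73  64]
 [155  95  71  81 102 111 101  78  63  65  74  81  83]
 [158  97  69  72  86  94  86  68  61  62  69  81  91]
 [162 102  71  66  71  72  66  59  58  61  66  76  89]
 [176 116  74  66  64  63  59  56  57  58  59  68  83]
 [194 129  76  62  61  59  57  55  53  50  50  59  73]]
```

In the side view, holes and dowels show the same offset from their predictions in u (−0.5 and −0.8 px), so the tier is aligned along x. I'll lower it slowly past the dowel tips and watch the force.

Emit:
play_rows(motion=[{"x": 0,"y": 0,"z": 0.4,"rx": 0,"ry": 0,"rz": 0},{"x": 0,"y": 0,"z": 0.4,"rx": 0,"ry": 0,"rz": 0},{"x": 0,"y": 0,"z": 0.4,"rx": 0,"ry": 0,"rz": 0},{"x": 0,"y": 0,"z": 0.3,"rx": 0,"ry": 0,"rz": 0},{"x": 0,"y": 0,"z": 0.2,"rx": 0,"ry": 0,"rz": 0},{"x": 0,"y": 0,"z": 0.1,"rx": 0,"ry": 0,"rz": 0},{"x": 0,"y": 0,"z": 0.1,"rx": 0,"ry": 0,"rz": 0},{"x": 0,"y": 0,"z": 0,"rx": 0,"ry": 0,"rz": 0}])

```text
clock: 30.78
tool_pos: [0.5564, 0.0019, 0.1536]
orientation: [-180.0, -0.0, -7.8]
force: [0.5, -0.4, -2.5]
opening: 0.0215
gripper_force: 30.0
```

Emit:
play_rows(motion=[{"x": 0,"y": 0,"z": 0.1,"rx": 0,"ry": 0,"rz": 0},{"x": 0,"y": 0,"z": 0.1,"rx": 0,"ry": 0,"rz": 0},{"x": 0,"y": 0,"z": 0,"rx": 0,"ry": 0,"rz": 0}])

```text
clock: 31.15
tool_pos: [0.5562, 0.0018, 0.1483]
orientation: [180.0, 0.0, -7.8]
force: [-0.4, 0.1, -0.5]
opening: 0.021
gripper_force: 30.0
```

Emit:
play_rows(motion=[{"x": 0,"y": 0,"z": 0.1,"rx": 0,"ry": 0,"rz": 0},{"x": 0,"y": 0,"z": 0,"rx": 0,"ry": 0,"rz": 0}])

```text
clock: 31.4
tool_pos: [0.5563, 0.0018, 0.1458]
orientation: [180.0, 0.0, -7.8]
force: [0.1, 0.9, -2.1]
opening: 0.0217
gripper_force: 30.0
```

Emit:
play_rows(motion=[{"x": 0,"y": 0,"z": 0.1,"rx": 0,"ry": 0,"rz": 0},{"x": 0,"y": 0,"z": 0,"rx": 0,"ry": 0,"rz": 0}])

```text
clock: 31.65
tool_pos: [0.5563, 0.0018, 0.1433]
orientation: [180.0, 0.0, -7.8]
force: [-0.0, 0.9, -2.3]
opening: 0.0214
gripper_force: 30.0
```

Emit:
play_rows(motion=[{"x": 0,"y": 0,"z": 0.1,"rx": 0,"ry": 0,"rz": 0},{"x": 0,"y": 0,"z": 0.1,"rx": 0,"ry": 0,"rz": 0},{"x": 0,"y": 0,"z": 0,"rx": 0,"ry": 0,"rz": 0}])

```text
clock: 32.02
tool_pos: [0.5565, 0.0019, 0.139]
orientation: [180.0, -0.0, -7.8]
force: [-2.6, -0.4, 3.3]
opening: 0.0213
gripper_force: 30.0
```

Emit:
play_rows(motion=[{"x": 0,"y": 0,"z": 0.08,"rx": 0,"ry": 0,"rz": 0},{"x": 0,"y": 0,"z": 0,"rx": 0,"ry": 0,"rz": 0}])

```text
clock: 32.28
tool_pos: [0.5566, 0.0018, 0.1373]
orientation: [180.0, -0.0, -7.8]
force: [-3.4, 0.2, 6.4]
opening: 0.0214
gripper_force: 30.0
```

Emit:
play_rows(motion=[{"x": -0.02,"y": 0,"z": 0.08,"rx": 0,"ry": 0,"rz": 0},{"x": 0,"y": 0,"z": 0.04,"rx": 0,"ry": 0,"rz": 0},{"x": 0,"y": 0,"z": 0,"rx": 0,"ry": 0,"rz": 0}])

```text
clock: 32.65
tool_pos: [0.5566, 0.0018, 0.136]
orientation: [-180.0, -0.1, -7.8]
force: [-7.4, 1.3, 17.3]
opening: 0.0213
gripper_force: 30.0
```

Emit:
play_rows(motion=[{"x": 0,"y": 0,"z": 0.06,"rx": 0,"ry": 0,"rz": 0},{"x": 0,"y": 0,"z": 0,"rx": 0,"ry": 0,"rz": 0}])

```text
clock: 32.9
tool_pos: [0.5567, 0.0018, 0.1359]
orientation: [-180.0, -0.2, -7.7]
force: [-12.0, 2.8, 28.3]
opening: 0.0212
gripper_force: 30.0
```

Emit:
play_rows(motion=[{"x": -0.05,"y": 0,"z": 0,"rx": 0,"ry": 0,"rz": 0},{"x": 0,"y": 0,"z": 0,"rx": 0,"ry": 0,"rz": 0},{"x": 0,"y": 0,"z": 0,"rx": 0,"ry": 0,"rz": 0},{"x": 0,"y": 0,"z": 0,"rx": 0,"ry": 0,"rz": 0}])

```text
clock: 33.4
tool_pos: [0.5567, 0.0019, 0.1359]
orientation: [-180.0, -0.3, -7.7]
force: [-7.8, -0.5, 23.8]
opening: 0.0213
gripper_force: 30.0
```

```bash
python3 - <<'E'
from h import *
np.set_printoptions(precision=4,suppress=True)
plan(.5562,.0019,.136,-7.8)
s=cams.snapshot("side");t=cams.snapshot("top");cv2.imwrite("pics/side7.png",s);cv2.imwrite("pics/top7.png",t)
# pail still there: compare with the picture at release, below the gripper; tier lug columns vs dowels
ref=cv2.imread("pics/side5.png");print("pail diff",np.abs(s[285:325,335:365].astype(int)-ref[285:325,335:365]).mean())
for i in(1,-1):
    for z in(.103,.109):
        X=[.5562+i*.105,.0019-i*.0144,z];print(i,z,proj("side",X))
    u,v=map(int,np.round(proj("side",X)));print(u-5,v-5);print(s[v-5:v+8,u-5:u+6].mean(2).astype(int))
E
```

```text
t 33.40 pose [0.5567 0.0019 0.1359] [-179.98   -0.3    -7.72] F [-7.8 -0.5 23.8] open 0.0213 g 30.0
units xyz [-0.02  0.   -0.  ] rz 0.02
pail diff 17.943055555555556
1 0.103 [369.683  218.2989]
1 0.109 [369.7929 216.8993]
365 212
[[140 180 195 197 196 196 197 199 199 199 198]
 [125 170 190 193 190 187 186 188 191 196 199]
 [103 146 170 175 169 161 157 158 168 185 200]
 [ 77 109 131 136 136 129 117 114 134 170 202]
 [ 55  71  87 104 119 117  94  80 107 160 208]
 [ 44  51  68  98 120 115  86  65  90 150 205]
 [ 42  47  67  98 117 108  78  58  76 132 191]
 [ 43  46  63  89 104  96  70  53  65 111 174]
 [ 43  45  54  69  82  77  59  49  57  93 155]
 [ 44  47  48  52  57  56  49  45  49  75 131]
 [ 46  47  47  44  43  41  39  39  40  60 114]
 [ 48  49  48  43  35  30  30  28  32  56 113]
 [ 49  49  47  43  32  25  23  27  37  69 126]]
-1 0.103 [302.7865 225.2106]
-1 0.109 [302.6941 223.8127]
298 219
[[189 177 158 148 142 131 130 123  91  51  26]
 [187 175 157 143 137 141 155 147 107  58  29]
 [181 173 162 148 139 140 149 139  99  52  26]
 [156 149 141 130 121 115 111  99  67  35  22]
 [115 101  98  98  99  88  71  55  37  24  20]
 [ 89  69  75  91 100  87  57  33  22  20  21]
 [ 83  62  74  96 107  92  61  31  22  20  21]
 [ 85  63  71  90 100  89  58  30  23  20  21]
 [ 89  63  64  74  79  70  47  28  20  20  20]
 [ 92  63  59  57  52  44  31  23  20  20  21]
 [ 95  59  52  47  36  26  21  20  19  18  19]
 [102  53  39  35  26  22  21  20  20  18  21]
 [115  52  27  22  19  19  22  22  20  21  20]]
```

```bash
python3 - <<'E'
from h import *
for f in("side4","side5","side6","side7"):
    g=cv2.imread(f"pics/{f}.png")[275:325,325:372].mean(2)
    m=(g<135).astype(np.uint8);n,l,st,ce=cv2.connectedComponentsWithStats(m);i=1+st[1:,4].argmax()
    print(f,st[i],ce[i].round(1))
E
```

```text
side4 [   8    0   32   45 1097] [23.2 22.2]
side5 [   9    0   31   46 1068] [23.3 23.2]
side6 [   0    0   47   50 1819] [24.9 21.9]
side7 [   0    0   47   50 1708] [25.9 21.7]
```

```bash
python3 - <<'E'
from h import *
e=lambda f:cv2.Laplacian(cv2.GaussianBlur(cv2.imread(f"pics/{f}.png",0),(0,0),1),cv2.CV_32F)
T=e("side5")[268:322,330:366]
for f in("side4","side6","side7"):
    r=cv2.matchTemplate(e(f)[250:345,310:390],T,cv2.TM_CCOEFF_NORMED);_,v,_,p=cv2.minMaxLoc(r);print(f,round(v,2),"shift",p[0]-20,p[1]-18)
g=cv2.imread("pics/side7.png",0)[262:330:3,322:376:2];print(g)
E
```

```text
side4 0.85 shift 0 0
side6 0.32 shift 0 1
side7 0.37 shift 0 1
[[102 103 103 106 107 106 107 108 107 108 117 110 109 106 105 106 106 107
  107 106 106 107 107 106 106  98  67]
 [107 108 108 107 108 107 108 107 109 129 200 175 113 108 106 106 106 107
  108 107 106 106 107 107 107  94  48]
 [106 107 107 107 107 108 107 108 108  96 137 209 161 111 107 106 106 107
  108 108 107 106 106 107 107  95  70]
 [108 107 109 108 107 107 108 107 107  98  93 156 217 157 110 107 107 106
  107 107 105 104 103  99  94  89  67]
 [110 108 108 108 107 108 108 108 106  98  89 106 169 211 140 107 105 104
   98  98  85  76  77 120 190 208 142]
 [ 93  96 103 108 109 107 100  91 101  96  89 101 111 181 211 126  79  76
   80  90 100 104 105 118 196 218 150]
 [ 63  66  74  94 106 107  88  51  64  76  84  82  75  98 190 200 129 114
  108 107 108 107 105 107 116 141 118]
 [ 63  64  61  68  85 106 111 133 118  75  78  86  93  98 120 201 205 140
  141 128 108 108 106 105 107 109  93]
 [ 63  63  59  64  76 111 153 121  84  85  88  90  86  93  94 117 152  96
   87 148 151 108 107 106 106 103  87]
 [ 53  49  55  77 10
[... 862 characters left out ...]
  71  71  71  77  80]
 [223 223 222 223 223 223 219 149  85  84  86  87  85  85  83  78  72  69
   65  55  60  71  70  70  70  78  81]
 [226 223 222 223 222 223 223 210 143  88  86  86  86  85  83  80  76  74
   91  75  64  70  70  69  71  78  81]
 [226 225 223 222 223 223 223 224 216 183 139 106  93  88  88  92 114 142
  183 174  85  70  70  71  74  79  81]
 [225 226 223 223 223 223 223 224 224 221 221 218 209 187 180 180 184 182
  166 193 172  82  83 102 106  94  83]
 [224 225 225 224 223 222 223 224 224 222 221 224 224 223 214 198 191 188
  180 162 204 168 120 109 109 108  99]
 [224 225 225 223 223 223 222 223 224 223 221 222 224 223 224 223 221 220
  217 212 202 231 199 128 110 110 109]]
```

```bash
python3 -c "
from h import *
print(workorder.close_job())"
```

```text
the job is handed in; nothing more can be done
None
```

I handed the job in after about 34 s of the 70 s: the pail hangs by its handle on the hook, and the top tier is on both dowels and closed, with the arm pressing it down at about 24 N; the hand-in returned no verdict.

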